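Flag the tired spring plunger on the routing jig

TASK

One of the three spring plungers on the routing jig has gone weak: working from the robot's left to its right, press each down with the same light push of about 5 N, hold it a moment and let it spring back up. Then nudge the stiff slide to the right along its track, in small taps and never back to the left, until its pointer stands opposite the middle of the one that gave the most. Confirm by pressing that one again with the same light push and let it go; leave the offcut, jar and try square where they are.

Things in the scene. Friction and masses are not known exactly. Their poses are not given: they have to be found in the camera images.
- jig: Fixed beech board, 170 (x) x 370 (y) x 24 mm, on the bench. Origin: centre of its underside; z up, y along its long side and towards the robot's left, x away from the robot. Its top carries an aluminium track along y at x = -35 mm and the row of three spring plungers at about x = +35 mm.
- stop (a joint): The stiff friction slide on the track, in m from its left end stop: grows as it is pushed to the robot's right (jig -y), 0 to 0.25. Starts to the left of all three plungers. It needs about 6 to 9 N to move and stays where it is left; it is to be pushed to the right only.
- pointer (a point): Tip of the small flat pointer that reaches from the slide towards the plungers (jig +x), 36 mm above the bench; it is on the slide's centre line in y and ends 27 mm short of the plungers' centre line. Axes as the jig's.
- tab (a point): Middle of the slide's upright aluminium tab, 30 (x) x 14 (y) x 44 mm, its top 78 mm and this point 56 mm above the bench. Push its flat left face (7 mm to the left of this point); free space there. The slide's shoe below it is 30 mm long in y and its top is 38 mm above the bench. Axes as the jig's.
- unit_a: One of three outwardly identical spring plungers standing in a row on the jig, in any order, 54 to 86 mm apart: dark steel flange 44 x 44 x 6 mm, round housing 30 mm across and 28 mm high, steel pin with a flat round cap 24 mm across on top. Fixed. Origin: centre of its underside, on the jig's top (24 mm above the bench); axes as the jig's. The springs differ, and one is less than half as stiff as the others.
- pin_a (a joint): How far the pin of unit_a is pressed down, in m, 0 (up) to 0.018 (bottomed). It springs back when let go. A push of 5 N presses a sound plunger 3 to 5 mm, the weak one 10 to 13 mm.
- cap_a (a point): Centre of the top face of the cap of unit_a: 80 mm above the bench when up; sinks with the pin.
- unit_b: One of three outwardly identical spring plungers standing in a row on the jig, in any order, 54 to 86 mm apart: dark steel flange 44 x 44 x 6 mm, round housing 30 mm across and 28 mm high, steel pin with a flat round cap 24 mm across on top. Fixed. Origin: centre of its underside, on the jig's top (24 mm above the bench); axes as the jig's. The springs differ, and one is less than half as stiff as the others.
- pin_b (a joint): How far the pin of unit_b is pressed down, in m, 0 (up) to 0.018 (bottomed). It springs back when let go. A push of 5 N presses a sound plunger 3 to 5 mm, the weak one 10 to 13 mm.
- cap_b (a point): Centre of the top face of the cap of unit_b: 80 mm above the bench when up; sinks with the pin.
- unit_c: One of three outwardly identical spring plungers standing in a row on the jig, in any order, 54 to 86 mm apart: dark steel flange 44 x 44 x 6 mm, round housing 30 mm across and 28 mm high, steel pin with a flat round cap 24 mm across on top. Fixed. Origin: centre of its underside, on the jig's top (24 mm above the bench); axes as the jig's. The springs differ, and one is less than half as stiff as the others.
- pin_c (a joint): How far the pin of unit_c is pressed down, in m, 0 (up) to 0.018 (bottomed). It springs back when let go. A push of 5 N presses a sound plunger 3 to 5 mm, the weak one 10 to 13 mm.
- cap_c (a point): Centre of the top face of the cap of unit_c: 80 mm above the bench when up; sinks with the pin.
- offcut_mid (a point): Bystander: middle of a loose wooden offcut, 50 x 130 x 22 mm, lying beyond the jig.
- jar_mid (a point): Bystander: middle of a loose small amber glass jar, 56 mm across and 80 mm high, standing beyond the jig.
- square_mid (a point): Bystander: middle of the stock of a loose try square (dark wood stock 18 x 100 x 18 mm, steel blade reaching 150 mm from it), lying off the jig's right end.

How it is judged:
By the outcome, as a careful person would: the job done as asked, in the order asked, and still so for the second after the job is handed in, with the robot touching nothing.
It also fails if it takes over 72 s, if anything falls off the work surface, if the arm or the gripper's body presses on something with over 40 N, if the wrist force passes 120 N, or if a joint passes its speed limit or range.

ROBOT

A 6-joint arm with a two-finger parallel gripper is mounted at the origin on the work surface. World frame = base frame: x ahead of the robot, y to its left, z up, the work surface at z = 0. Lengths are in m, angles in rad, forces in N, time in s.
With the tool pointing down it reaches from about 0.35 to 0.775 m from the base axis. Payload 7.3 kg.
Tool frame: the origin (TCP) lies midway between the tips of the shut fingers; the grasp point (between the pads) lies 19 mm behind it; z points along the fingers, y is the direction in which the jaws open and shut (so a half turn about z gives the same grasp; the last joint's range is limited). The gripper opens to 92 mm and grips with 3 to 60 N. Pads are 19 mm wide; open, the fingers measure 130 mm over their backs; the gripper's body (75 mm by 190 mm) begins 47 mm behind the grasp point.
Start: joints at [-1.494, 0.342, 1.524, -0, 1.275, -0.146], TCP at [0.116, -0.512, 0.227] pointing down, gripper open.
Joint ranges: [-2.53, 2.53], [-0.77, 2.02], [0.04, 2.7], [-1, 4.14], [0.28, 2.66], [-3.11, 3.11]. Speed limits (rad/s): [2.57, 2.57, 3.14, 3.14, 3.14, 3.14].

INTERFACE

Orientations are given as [roll, pitch, yaw] about the fixed x, y, z axes, in that order (R = Rz(yaw) Ry(pitch) Rx(roll)).
In Python, from cell import status, eyes, job gives the robot as it stands.
- The arm moves only by the tool jog_arm, never from a script. Its argument "series" is a list of rows, each a list of 3 entries, a list of its own where there are three numbers: the gripper command: -1 is shut, 1 is fully open, values between are in proportion, then the shift along the tool's x, y, z in m, then the turn, a rotation vector about the tool's x, y, z in rad. In form: [[grip, [x, y, z], [ax, ay, az]], ...]. A call has 1 to 12 rows; each row is the pose to reach, as a shift and turn from the pose commanded when the call began, along the tool's axes at that moment; what a row does not reach only later rows make up. A row lasts 1/12 s, in which the tool goes at most 41.7 mm and 7.16 degrees, less where a joint would pass 70% of its speed; a pose out of reach is approached as far as the arm can. A call with a gripper value outside its range is refused whole. The fingers move at their own pace and stop on an object; "squeeze" is the grip in N (left out, the last holds). Time passes only in rows, so rows that repeat a pose let the fingers close. It gives the time, the measured TCP pose, the force and the opening at its end, in the units of the state.
- status.observe(): the state, without advancing time (a new reading comes with each control period).
- eyes.read_camera(name): name is "side" or "top" or "wrist"; returns a dict with "img" (480x640x3 uint8, red, green, blue), "range_z" (480x640 float32, m along the optical axis (not along the pixel's ray), 0 where there is no reading), "camera_matrix" (3x3 intrinsics, pixels), "T" (4x4, takes a point from camera to world coordinates); the wrist camera has in their place "tool_from_camera" (4x4, takes a point from camera to tool coordinates, whose origin is the TCP and whose axes are the flange's). Camera axes: x right, y down, z forward; pixel columns grow to the right and rows downward; lengths in m; the calibration is good to about 2 mm. A picture is of the moment at which its call begins: read the wrist's pose just before it.
- job.hand_in(): hands the job in, once; it reports no verdict.
The state is a dict: "time": time; "qpos": joint angles; "qvel": joint speeds; "joint_efforts": joint torques, N m; "tool_pos": TCP position; "tool_rot": TCP orientation; "contact_force": force on the tool from outside, world axes, zero at the start; "torque": the same for the moment, N m; "opening": finger opening in m.
Only numpy, scipy, OpenCV 4.12 (cv2) and the standard library are available. Lean on these libraries where they do the work, as an engineer would, in place of code of your own. Each camera call takes 0.05 s, during which the arm holds its last target.

## Working session

There is one attempt and no reset: what is moved stays moved. The work goes in short steps, Python scripts to look and compute and a tool call to move; the robot and the scene stay as the last step left them, time stands still between calls to the robot, and variables do not carry over. Pictures are saved under pics/ and viewed, and the job is handed in when it is done.

Besides the shell and the picture viewer there is one more tool, called after "Emit:" by a JSON object that holds its "name" and its "arguments", one argument or row to a line. jog_arm: Moves the arm, as the interface text tells. Its arguments: {"type":"object","properties":{"series":{"type":"array","items":{"type":"array"}},"squeeze":{"type":"number"}},"required":["series"]}

```bash
mkdir -p pics; ls; python3 - <<'E'
from cell import status, eyes
import cv2,numpy as np
print(status.observe())
for n in("side","top"):
    r=eyes.read_camera(n); cv2.imwrite(f"pics/{n}0.png",r["img"][:,:,::-1]); np.savez(f"{n}0.npz",**r); print(n,r["camera_matrix"],r["T"])
E
```

```text
pics
{'time': 0.0, 'qpos': array([-1.49399150e+00,  3.42719650e-01,  1.52505138e+00,  1.75863938e-05,
        1.27540870e+00, -1.45998398e-01]), 'qvel': array([-1.32342036e-03,  1.89058932e-03,  1.51921258e-03,  7.57977384e-05,
       -3.73448912e-03, -2.51919917e-04]), 'joint_efforts': array([-1.76540649e-03, -4.31245565e+01, -2.44220263e+01,  7.16583082e-02,
        5.58322587e-02, -9.73074975e-05]), 'tool_pos': array([ 0.11600108, -0.51158731,  0.22603458]), 'tool_rot': array([-3.14002490e+00, -2.47526439e-04,  2.22797896e-01]), 'contact_force': array([ 0.39865077, -0.16138493, -0.74656129]), 'torque': array([ 0.02195055, -0.01698918,  0.0092609 ]), 'opening': 0.0919847815153855}
side [[444.80164809   0.         326.77518083]
 [  0.         444.80164809 243.3585916 ]
 [  0.           0.           1.        ]] [[-9.77073450e-01 -1.30727417e-01  1.68041114e-01  5.01979496e-01]
 [-2.12901438e-01  5.97454230e-01 -7.73124454e-01  4.72916734e-01]
 [ 6.71688640e-04 -7.91175572e-01 -6.11588721e-01  5.15417007e-01]
 [ 0.00000000e+00  0.00000000e+00  0.00000000e+00  1.00000000e+00]]
top [[554.39624144   0.         331.00307086]
 [  0.         554.39624144 245.91655455]
 [  0.           0.           1.        ]] [[-0.02573494 -0.98271691  0.18331716  0.40652051]
 [-0.99931269  0.02039529 -0.03095434 -0.05153919]
 [ 0.02668055 -0.18398777 -0.98256636  1.06808635]
 [ 0.          0.          0.          1.        ]]
```

View pics/side0.png

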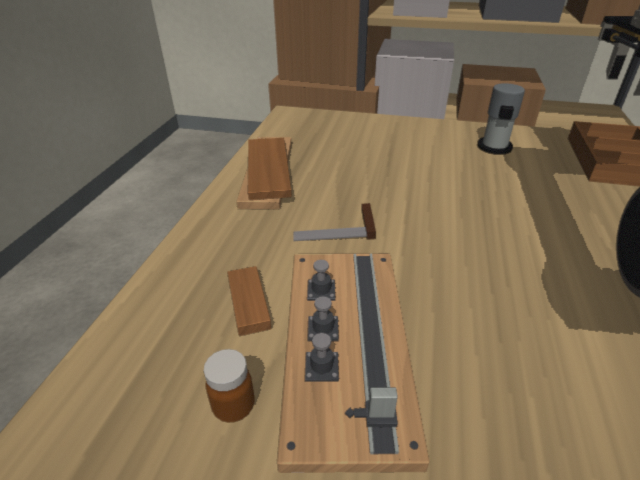

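View pics/top0.png

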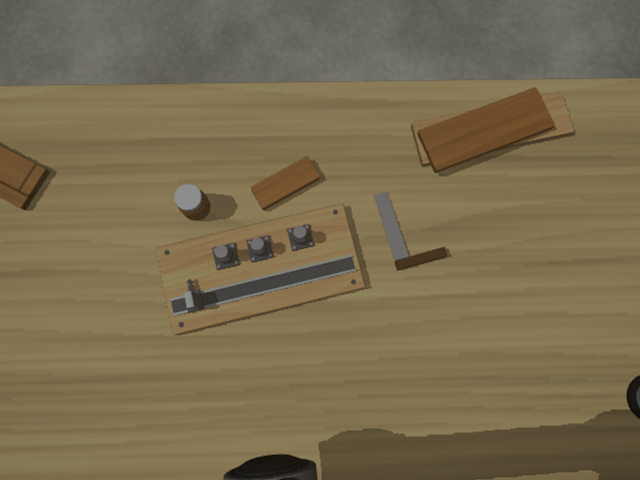

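Top view: jig centred around (260,268), caps near (223,253), (259,243), (300,232), slide tab near (193,297) at the left end. Side view agrees: caps (321,342), (322,303), (320,266), tab (383,402).

```bash
cat > h.py <<'E'
import numpy as np,cv2
def load(n,k=0):
    d=np.load(f"{n}{k}.npz"); return {a:d[a] for a in d.files}
def cloud(r,T=None):
    K=r["camera_matrix"];T=r["T"] if T is None else T;z=r["range_z"]
    v,u=np.mgrid[:480,:640]
    p=np.stack([(u-K[0,2])/K[0,0]*z,(v-K[1,2])/K[1,1]*z,z],-1)
    P=p@T[:3,:3].T+T[:3,3]; P[z==0]=np.nan
    return P
def ray(r,uv,h):
    K=r["camera_matrix"];T=r["T"];uv=np.atleast_2d(uv).astype(float)
    d=np.c_[(uv[:,0]-K[0,2])/K[0,0],(uv[:,1]-K[1,2])/K[1,1],np.ones(len(uv))]@T[:3,:3].T
    return T[:3,3]+d*((h-T[2,3])/d[:,2])[:,None]
E
python3 - <<'E'
from h import *
for n,roi in(("top",(150,200,370,340)),("side",(270,240,440,475))):
    r=load(n);P=cloud(r);x0,y0,x1,y1=roi
    m=np.zeros((480,640),bool);m[y0:y1,x0:x1]=1
    Z=P[...,2]
    print(n,"jig top z",np.nanmedian(Z[m]))
    k=(m&(Z>.068)&(Z<.095)).astype(np.uint8)
    c,l,s,ce=cv2.connectedComponentsWithStats(k)
    for i in range(1,c):
        if s[i,4]<15: continue
        q=P[l==i]; print(s[i],ce[i].round(1),q.mean(0).round(4),q.min(0).round(4),q.max(0).round(4))
    g=m&(Z>.018)&(Z<.03); q=P[g][:,:2].astype(np.float32)
    print("jig rect",cv2.minAreaRect(q))
    img=cv2.imread(f"pics/{n}0.png")[y0:y1,x0:x1]; f=min(800/(x1-x0),600/(y1-y0))
    cv2.imwrite(f"pics/{n}0z.png",cv2.resize(img,None,fx=f,fy=f,interpolation=cv2.INTER_CUBIC)); print(f)
E
```

```text
top jig top z 0.02218549992126473
[175 200  28  11 222] [188.7 204.1] [0.6744 0.1757 0.0788] [0.6645 0.1535 0.0682] [0.6842 0.2005 0.0851]
[294 225  13  13 132] [300.  231.1] [ 0.6196 -0.0269  0.0796] [ 0.6085 -0.0379  0.0758] [ 0.6313 -0.0159  0.0857]
[251 237  13  13 135] [257.3 243. ] [0.599  0.0506 0.0799] [0.5878 0.0401 0.0742] [0.6109 0.0621 0.0849]
[215 245  14  13 139] [221.5 250.8] [0.586  0.1149 0.08  ] [0.5746 0.1039 0.0726] [0.5969 0.1272 0.0846]
[184 290  12  18 151] [189.6 298.7] [0.5014 0.1708 0.077 ] [0.4865 0.1621 0.0686] [0.5169 0.1806 0.0821]
jig rect ((0.5962995290756226, 0.05812922120094299), (0.23549707233905792, 0.3704681992530823), 12.66561222076416)
3.6363636363636362
side jig top z 0.023136596405915477
[313 260  16  13 165] [320.4 265.7] [ 0.6196 -0.0235  0.0786] [ 0.6086 -0.0371  0.0681] [ 0.6312 -0.0132  0.0811]
[314 296  18  16 206] [322.3 303.5] [0.5994 0.0535 0.0789] [0.5882 0.04   0.0731] [0.611  0.0644 0.0817]
[312 333  19  18 264] [320.9 341.3] [0.5865 0.1181 0.0789] [0.5753 0.1034 0.0682] [0.5983 0.1284 0.0812]
[369 388  28  15 382] [382.8 394.7] [0.5022 0.1752 0.0759] [0.4868 0.1641 0.068 ] [0.5179 0.1829 0.08  ]
jig rect ((0.5649468302726746, 0.053115710616111755), (0.17059087753295898, 0.3688395023345947), 12.73338508605957)
2.5531914893617023
```

View pics/top0z.png

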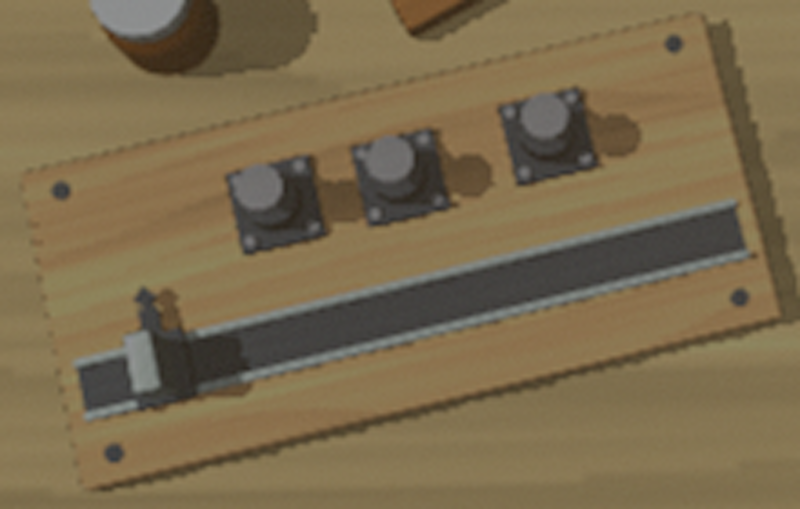

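View pics/side0z.png

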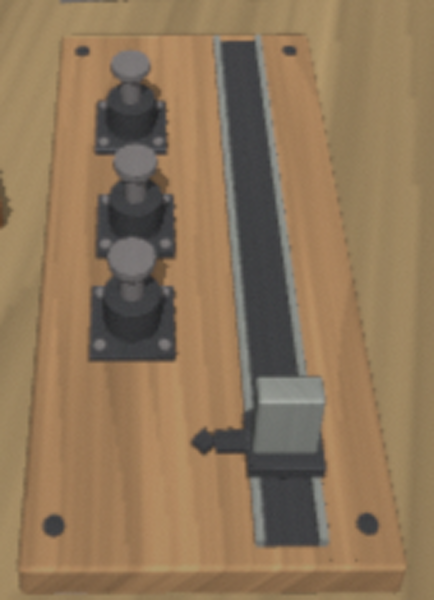

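```bash
cat >> h.py <<'E'
def totool(d,rot):
    from scipy.spatial.transform import Rotation as R
    return R.from_euler("xyz",rot).inv().apply(d)
E
python3 - <<'E'
from h import *
from cell import status
for n in("top","side"):
    r=load(n);P=cloud(r);Z=P[...,2]
    img=r["img"]
    # board mask: colour-free, height band around jig top
    g=((Z>.0175)&(Z<.03)).astype(np.uint8)
    m=np.zeros_like(g)
    x0,y0,x1,y1=(150,200,370,340) if n=="top" else (270,240,440,475)
    m[y0:y1,x0:x1]=g[y0:y1,x0:x1]
    c,l,s,_=cv2.connectedComponentsWithStats(m); i=1+s[1:,4].argmax()
    cn=max(cv2.findContours((l==i).astype(np.uint8),0,cv2.CHAIN_APPROX_NONE)[0],key=len)[:,0]
    w=ray(r,cn,.024)[:,:2].astype(np.float32); print(n,cv2.minAreaRect(w))
    for z0 in((.0775,)):
        k=np.zeros_like(g);k[y0:y1,x0:x1]=((Z>(.0745 if n=="top" else .0775))&(Z<.088))[y0:y1,x0:x1]
        c,l,s,ce=cv2.connectedComponentsWithStats(k)
        for i in range(1,c):
            if s[i,4]<40:continue
            cn=max(cv2.findContours((l==i).astype(np.uint8),0,cv2.CHAIN_APPROX_NONE)[0],key=len)[:,0]
            cc,rad=cv2.minEnclosingCircle(ray(r,cn,.08)[:,:2].astype(np.float32))
            print(n,ray(r,ce[i],.08).round(4),np.round(cc,4),round(rad,4),s[i,4])
o=status.observe()
print(totool(np.array([.586,.1155,.17])-o["tool_pos"],o["tool_rot"]))
E
```

```text
top ((0.5640407800674438, 0.05068141222000122), (0.17019759118556976, 0.3688850700855255), 12.70135498046875)
top [[0.6747 0.1763 0.08  ]] [0.6808 0.1768] 0.0238 199
top [[ 0.6195 -0.0269  0.08  ]] [ 0.6197 -0.0269] 0.0119 132
top [[0.599  0.0506 0.08  ]] [0.599  0.0507] 0.012 134
top [[0.586  0.1151 0.08  ]] [0.5863 0.1149] 0.0122 137
top [[0.5012 0.1708 0.08  ]] [0.5015 0.1705] 0.0153 131
side ((0.5645836591720581, 0.05576437711715698), (0.16878841817378998, 0.3696117699146271), 12.661189079284668)
side [[ 0.6196 -0.0241  0.08  ]] [ 0.6196 -0.0236] 0.0129 134
side [[0.5995 0.053  0.08  ]] [0.5996 0.0528] 0.0126 176
side [[0.5866 0.1176 0.08  ]] [0.5867 0.1176] 0.0123 230
side [[0.5029 0.1747 0.08  ]] [0.5025 0.1744] 0.015 109
[ 0.59694544 -0.50772729  0.05693592]
```

Emit:
{"name": "jog_arm", "arguments": {
  "series": [
    [-1,[0.036,-0.031,0],[0,0,0]],
    [-1,[0.07,-0.06,0],[0,0,0]],
    [-1,[0.1,-0.085,0],[0,0,0]],
    [-1,[0.13,-0.11,0],[0,0,0]],
    [-1,[0.16,-0.135,0],[0,0,0]],
    [-1,[0.19,-0.16,0],[0,0,0]],
    [-1,[0.22,-0.185,0],[0,0,0]],
    [-1,[0.25,-0.21,0],[0,0,0]],
    [-1,[0.28,-0.235,0],[0,0,0]],
    [-1,[0.3,-0.25,0],[0,0,0]]
  ],
  "squeeze": 20
}}

```text
time: 0.93
tool_pos: [0.3544, -0.199, 0.2267]
tool_rot: [-3.141, -0.0, 0.224]
contact_force: [0.7, -1.0, 0.3]
opening: 0.0297
```

Emit:
{"name": "jog_arm", "arguments": {
  "series": [
    [-1,[0.03,-0.026,0],[0,0,0]],
    [-1,[0.06,-0.052,0],[0,0,0]],
    [-1,[0.09,-0.078,0],[0,0,0]],
    [-1,[0.12,-0.104,0],[0,0,0]],
    [-1,[0.15,-0.13,0],[0,0,0]],
    [-1,[0.18,-0.156,0],[0,0,0]],
    [-1,[0.21,-0.182,0],[0,0,0]],
    [-1,[0.24,-0.208,0.02],[0,0,0]],
    [-1,[0.27,-0.234,0.04],[0,0,0]],
    [-1,[0.29,-0.252,0.06],[0,0,0]],
    [-1,[0.297,-0.258,0.08],[0,0,0]],
    [-1,[0.297,-0.258,0.09],[0,0,0]]
  ]
}}

```text
time: 1.93
tool_pos: [0.5853, 0.1175, 0.133]
tool_rot: [-3.141, 0.004, 0.226]
contact_force: [-1.5, -0.2, -0.4]
opening: 0.0006
```

```bash
python3 - <<'E'
from h import *
from cell import status,eyes
o=status.observe();print({k:o[k] for k in("time","tool_pos","tool_rot","contact_force","opening")})
r=eyes.read_camera("wrist");np.savez("wrist0.npz",**r);cv2.imwrite("pics/wrist0.png",r["img"][:,:,::-1])
s=eyes.read_camera("side");cv2.imwrite("pics/side1.png",s["img"][:,:,::-1])
o=status.observe();print(o["contact_force"],o["tool_pos"]);print(r["tool_from_camera"])
print(totool(np.array([.5863,.116,.083])-o["tool_pos"],o["tool_rot"]))
E
```

```text
{'time': 1.9333, 'tool_pos': array([0.58532401, 0.11750961, 0.13304329]), 'tool_rot': array([-3.14060691,  0.00440574,  0.22581323]), 'contact_force': array([-1.51713799, -0.21565398, -0.35881794]), 'opening': 0.0005629197691087296}
[ 0.70323294 -0.50196714  0.11462515] [0.58423632 0.11507149 0.13418358]
[[-7.15429299e-04 -9.59609007e-01 -2.81336174e-01  7.67345903e-02]
 [ 9.99999270e-01 -9.60468932e-04  7.33093998e-04  9.49556574e-04]
 [-9.73698258e-04 -2.81335444e-01  9.59608993e-01 -1.57346283e-01]
 [ 0.00000000e+00  0.00000000e+00  0.00000000e+00  1.00000000e+00]]
[ 0.00250941 -0.00042547  0.05117032]
```

View pics/wrist0.png

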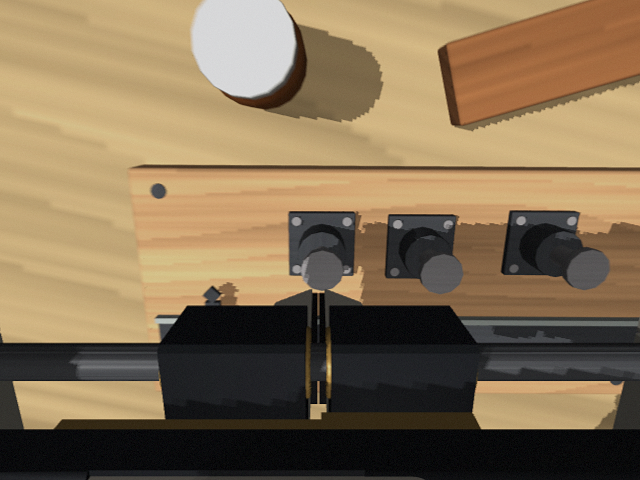

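View pics/side1.png

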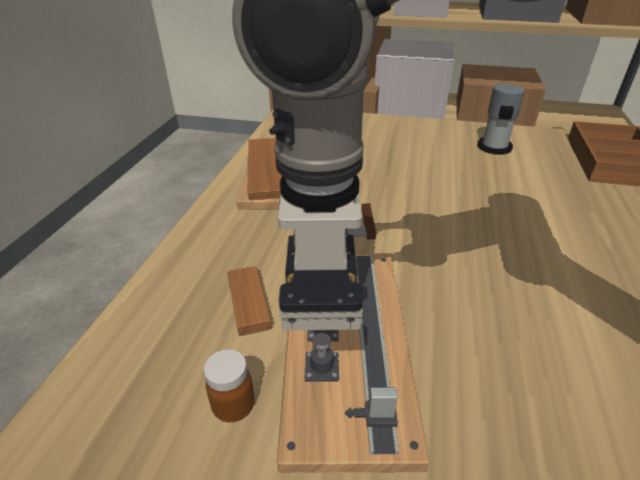

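Wrist view: left cap at (322,270), middle (441,273), right (586,269), pointer tip near (212,290); fingers shut at (320,300).

```bash
cat >> h.py <<'E'
def wristT(r,o):
    from scipy.spatial.transform import Rotation as R
    M=np.eye(4);M[:3,:3]=R.from_euler("xyz",o["tool_rot"]).as_matrix();M[:3,3]=o["tool_pos"]
    return M@r["tool_from_camera"]
E
python3 - <<'E'
from h import *
from cell import status
r=load("wrist");o=status.observe()
o0={"tool_pos":np.array([0.58532401, 0.11750961, 0.13304329]),"tool_rot":[-3.14060691,  0.00440574,  0.22581323]}
r["T"]=wristT(r,o0);P=cloud(r);Z=P[...,2]
k=((Z>.0745)&(Z<.088)).astype(np.uint8);k[:200]=0
c,l,s,ce=cv2.connectedComponentsWithStats(k)
for i in range(1,c):
    if s[i,4]>100: print(s[i],ce[i].round(1),P[l==i].mean(0).round(4),ray(r,ce[i],.08).round(4))
print(ray(r,[212,289],.036))
E
```

```text
[ 562  247   48   43 1571] [585.8 268.2] [ 0.6198 -0.0255  0.079 ] [[ 0.62   -0.0248  0.08  ]]
[ 299  248   44   43 1433] [320.6 269. ] [0.5871 0.1153 0.0791] [[0.5874 0.1154 0.08  ]]
[ 418  251   45   44 1457] [439.9 272.4] [0.5997 0.0513 0.0791] [[0.6    0.0517 0.08  ]]
[[0.54207773 0.17897742 0.036     ]]
```

Emit:
{"name": "jog_arm", "arguments": {
  "series": [
    [-1,[0.0015,0,0.02],[0,0,0]],
    [-1,[0.0015,0,0.04],[0,0,0]],
    [-1,[0.0015,0,0.046],[0,0,0]],
    [-1,[0.0015,0,0.048],[0,0,0]],
    [-1,[0.0015,0,0.048],[0,0,0]],
    [-1,[0.0015,0,0.048],[0,0,0]]
  ]
}}

```text
time: 2.53
tool_pos: [0.5882, 0.1152, 0.0904]
tool_rot: [3.141, -0.002, 0.222]
contact_force: [0.1, 0.6, -0.3]
opening: 0.0007
```

```bash
python3 - <<'E'
from cell import status
for i in range(3):
  o=status.observe();print({k:o[k] for k in("tool_pos","contact_force","torque")})
E
```

```text
{'tool_pos': array([0.58824313, 0.11516614, 0.09037702]), 'contact_force': array([ 0.11832952,  0.62231283, -0.31548027]), 'torque': array([-0.03108413, -0.07368329,  0.00045848])}
{'tool_pos': array([0.58824313, 0.11516614, 0.09037702]), 'contact_force': array([ 0.11832952,  0.62231283, -0.31548027]), 'torque': array([-0.03108413, -0.07368329,  0.00045848])}
{'tool_pos': array([0.58824313, 0.11516614, 0.09037702]), 'contact_force': array([ 0.11832952,  0.62231283, -0.31548027]), 'torque': array([-0.03108413, -0.07368329,  0.00045848])}
```

Emit:
{"name": "jog_arm", "arguments": {
  "series": [
    [-1,[0,0,0.0015],[0,0,0]],
    [-1,[0,0,0.003],[0,0,0]],
    [-1,[0,0,0.0045],[0,0,0]],
    [-1,[0,0,0.0045],[0,0,0]]
  ]
}}

```text
time: 2.87
tool_pos: [0.5874, 0.1157, 0.0841]
tool_rot: [3.142, 0.0, 0.223]
contact_force: [0.2, 0.5, 1.4]
opening: 0.0006
```

Emit:
{"name": "jog_arm", "arguments": {
  "series": [
    [-1,[0,0,0],[0,0,0]],
    [-1,[0,0,0],[0,0,0]]
  ]
}}

```text
time: 3.03
tool_pos: [0.5875, 0.1157, 0.0842]
tool_rot: [3.141, -0.0, 0.223]
contact_force: [0.1, 0.1, 0.6]
opening: 0.0004
```

Emit:
{"name": "jog_arm", "arguments": {
  "series": [
    [-1,[0,0,0.001],[0,0,0]],
    [-1,[0,0,0.002],[0,0,0]]
  ]
}}

```text
time: 3.2
tool_pos: [0.5875, 0.1157, 0.0822]
tool_rot: [3.141, -0.0, 0.223]
contact_force: [0.5, 0.0, -0.1]
opening: 0.0003
```

Emit:
{"name": "jog_arm", "arguments": {
  "series": [
    [-1,[0,0,0.001],[0,0,0]],
    [-1,[0,0,0.001],[0,0,0]]
  ]
}}

```text
time: 3.37
tool_pos: [0.5873, 0.1156, 0.0809]
tool_rot: [3.142, 0.001, 0.223]
contact_force: [-0.0, 0.1, 0.4]
opening: 0.0003
```

Emit:
{"name": "jog_arm", "arguments": {
  "series": [
    [-1,[0,0,0.0005],[0,0,0]],
    [-1,[0,0,0.001],[0,0,0]]
  ]
}}

```text
time: 3.53
tool_pos: [0.5875, 0.1157, 0.0801]
tool_rot: [3.142, 0.0, 0.223]
contact_force: [-0.2, 0.5, -0.0]
opening: 0.0007
```

Emit:
{"name": "jog_arm", "arguments": {
  "series": [
    [-1,[0,0,0.0005],[0,0,0]],
    [-1,[0,0,0.001],[0,0,0]]
  ]
}}

```text
time: 3.7
tool_pos: [0.5875, 0.1157, 0.0792]
tool_rot: [3.141, -0.0, 0.223]
contact_force: [-0.0, 1.2, 1.3]
opening: 0.0003
```

Emit:
{"name": "jog_arm", "arguments": {
  "series": [
    [-1,[0,0,0.0005],[0,0,0]],
    [-1,[0,0,0.001],[0,0,0]]
  ]
}}

```text
time: 3.87
tool_pos: [0.5875, 0.1156, 0.0783]
tool_rot: [3.141, -0.0, 0.223]
contact_force: [-0.9, 0.1, 1.6]
opening: 0.0002
```

Contact begins near z = 0.080 as expected. Continuing.

Emit:
{"name": "jog_arm", "arguments": {
  "series": [
    [-1,[0,0,0.0005],[0,0,0]],
    [-1,[0,0,0.001],[0,0,0]]
  ]
}}

```text
time: 4.03
tool_pos: [0.5875, 0.1156, 0.0772]
tool_rot: [3.141, -0.0, 0.223]
contact_force: [0.6, 0.6, 1.3]
opening: 0.0002
```

Emit:
{"name": "jog_arm", "arguments": {
  "series": [
    [-1,[0,0,0.0005],[0,0,0]],
    [-1,[0,0,0.0005],[0,0,0]]
  ]
}}

```text
time: 4.2
tool_pos: [0.5875, 0.1156, 0.0767]
tool_rot: [3.141, -0.0, 0.223]
contact_force: [-0.5, -0.4, 1.4]
opening: 0.0005
```

Emit:
{"name": "jog_arm", "arguments": {
  "series": [
    [-1,[0,0,0.0003],[0,0,0]],
    [-1,[0,0,0.0003],[0,0,0]]
  ]
}}

```text
time: 4.37
tool_pos: [0.5875, 0.1156, 0.0764]
tool_rot: [3.142, -0.0, 0.223]
contact_force: [-0.2, -0.7, 1.0]
opening: 0.0005
```

Emit:
{"name": "jog_arm", "arguments": {
  "series": [
    [-1,[0,0,0.0007],[0,0,0]],
    [-1,[0,0,0.0015],[0,0,0]]
  ]
}}

```text
time: 4.53
tool_pos: [0.5875, 0.1156, 0.0749]
tool_rot: [3.141, -0.0, 0.223]
contact_force: [-0.6, -0.2, 2.7]
opening: 0.0007
```

Emit:
{"name": "jog_arm", "arguments": {
  "series": [
    [-1,[0,0,0.0007],[0,0,0]],
    [-1,[0,0,0.0015],[0,0,0]]
  ]
}}

```text
time: 4.7
tool_pos: [0.5876, 0.1156, 0.0734]
tool_rot: [3.141, -0.0, 0.223]
contact_force: [-1.2, -0.4, 2.5]
opening: 0.0004
```

Emit:
{"name": "jog_arm", "arguments": {
  "series": [
    [-1,[0,0,0.0007],[0,0,0]],
    [-1,[0,0,0.0015],[0,0,0]]
  ]
}}

```text
time: 4.87
tool_pos: [0.5876, 0.1156, 0.072]
tool_rot: [3.141, -0.0, 0.223]
contact_force: [-1.4, -1.3, 3.4]
opening: 0.0005
```

Emit:
{"name": "jog_arm", "arguments": {
  "series": [
    [-1,[0,0,0.0005],[0,0,0]],
    [-1,[0,0,0.001],[0,0,0]]
  ]
}}

```text
time: 5.03
tool_pos: [0.5875, 0.1156, 0.0709]
tool_rot: [3.141, -0.0, 0.223]
contact_force: [-0.5, -1.2, 3.1]
opening: 0.0003
```

Emit:
{"name": "jog_arm", "arguments": {
  "series": [
    [-1,[0,0,0.0005],[0,0,0]],
    [-1,[0,0,0.001],[0,0,0]]
  ]
}}

```text
time: 5.2
tool_pos: [0.5875, 0.1156, 0.07]
tool_rot: [3.141, -0.0, 0.223]
contact_force: [-0.8, -1.1, 3.7]
opening: 0.0004
```

Emit:
{"name": "jog_arm", "arguments": {
  "series": [
    [-1,[0,0,0.0005],[0,0,0]],
    [-1,[0,0,0.001],[0,0,0]]
  ]
}}

```text
time: 5.37
tool_pos: [0.5875, 0.1157, 0.0689]
tool_rot: [3.141, -0.0, 0.223]
contact_force: [-1.4, 0.1, 5.3]
opening: 0.0003
```

Emit:
{"name": "jog_arm", "arguments": {
  "series": [
    [-1,[0,0,0],[0,0,0]],
    [-1,[0,0,0],[0,0,0]]
  ]
}}

```text
time: 5.53
tool_pos: [0.5876, 0.1157, 0.069]
tool_rot: [3.142, -0.0, 0.223]
contact_force: [-1.3, -0.1, 4.3]
opening: -0.0001
```

Emit:
{"name": "jog_arm", "arguments": {
  "series": [
    [-1,[0,0,0.0003],[0,0,0]],
    [-1,[0,0,0.0003],[0,0,0]]
  ]
}}

```text
time: 5.7
tool_pos: [0.5876, 0.1156, 0.0686]
tool_rot: [3.141, -0.0, 0.223]
contact_force: [-1.5, 0.1, 4.7]
opening: 0.0003
```

Emit:
{"name": "jog_arm", "arguments": {
  "series": [
    [-1,[0,0,0.0004],[0,0,0]],
    [-1,[0,0,0.0004],[0,0,0]],
    [-1,[0,0,0.0004],[0,0,0]],
    [-1,[0,0,0.0004],[0,0,0]],
    [-1,[0,0,0.0004],[0,0,0]]
  ]
}}

```text
time: 6.12
tool_pos: [0.5875, 0.1156, 0.0682]
tool_rot: [3.141, -0.0, 0.223]
contact_force: [-1.1, 0.4, 4.6]
opening: 0.0004
```

Emit:
{"name": "jog_arm", "arguments": {
  "series": [
    [-1,[0,0,-0.002],[0,0,0]],
    [-1,[0,0,-0.006],[0,0,0]],
    [-1,[0,0,-0.012],[0,0,0]],
    [-1,[0,0,-0.02],[0,0,0]],
    [-1,[0,0,-0.026],[0,0,0]],
    [-1,[0,0.02,-0.026],[0,0,0]],
    [-1,[-0.002,0.04,-0.026],[0,0,0]],
    [-1,[-0.002,0.058,-0.026],[0,0,0]],
    [-1,[-0.002,0.065,-0.026],[0,0,0]],
    [-1,[-0.002,0.065,-0.022],[0,0,0]],
    [-1,[-0.002,0.065,-0.017],[0,0,0]],
    [-1,[-0.002,0.065,-0.015],[0,0,0]]
  ]
}}

```text
time: 7.12
tool_pos: [0.5991, 0.0527, 0.0822]
tool_rot: [-3.141, 0.002, 0.223]
contact_force: [0.1, 0.6, 0.5]
opening: 0.0008
```

Emit:
{"name": "jog_arm", "arguments": {
  "series": [
    [-1,[0,0,0],[0,0,0]],
    [-1,[0,0,0.001],[0,0,0]],
    [-1,[0,0,0.002],[0,0,0]],
    [-1,[0,0,0.003],[0,0,0]],
    [-1,[0,0,0.003],[0,0,0]]
  ]
}}

```text
time: 7.53
tool_pos: [0.5999, 0.0522, 0.0802]
tool_rot: [-3.141, -0.0, 0.223]
contact_force: [-0.1, 0.7, 0.9]
opening: 0.0009
```

Emit:
{"name": "jog_arm", "arguments": {
  "series": [
    [-1,[0,0,0.0005],[0,0,0]],
    [-1,[0,0,0.001],[0,0,0]]
  ]
}}

```text
time: 7.7
tool_pos: [0.6, 0.052, 0.0794]
tool_rot: [-3.142, -0.0, 0.223]
contact_force: [-0.1, 1.3, 2.3]
opening: 0.0006
```

Emit:
{"name": "jog_arm", "arguments": {
  "series": [
    [-1,[0,0,0.0005],[0,0,0]],
    [-1,[0,0,0.001],[0,0,0]]
  ]
}}

```text
time: 7.87
tool_pos: [0.6, 0.0521, 0.0784]
tool_rot: [-3.141, -0.0, 0.223]
contact_force: [-1.3, 1.6, 3.0]
opening: 0.0004
```

Emit:
{"name": "jog_arm", "arguments": {
  "series": [
    [-1,[0,0,0.0005],[0,0,0]],
    [-1,[0,0,0.0005],[0,0,0]]
  ]
}}

```text
time: 8.03
tool_pos: [0.6, 0.052, 0.0779]
tool_rot: [-3.141, -0.0, 0.223]
contact_force: [-0.3, 1.8, 3.8]
opening: 0.0001
```

Emit:
{"name": "jog_arm", "arguments": {
  "series": [
    [-1,[0,0,0.0005],[0,0,0]],
    [-1,[0,0,0.0005],[0,0,0]]
  ]
}}

```text
time: 8.2
tool_pos: [0.6, 0.052, 0.0773]
tool_rot: [-3.141, -0.0, 0.223]
contact_force: [-0.4, 3.3, 5.2]
opening: 0.0005
```

Emit:
{"name": "jog_arm", "arguments": {
  "series": [
    [-1,[0,0,0],[0,0,0]],
    [-1,[0,0,0],[0,0,0]]
  ]
}}

```text
time: 8.37
tool_pos: [0.6, 0.052, 0.0773]
tool_rot: [-3.142, -0.0, 0.223]
contact_force: [-1.2, 2.9, 3.8]
opening: 0.0003
```

Emit:
{"name": "jog_arm", "arguments": {
  "series": [
    [-1,[0,0,0],[0,0,0]],
    [-1,[0,0,0],[0,0,0]]
  ]
}}

```text
time: 8.53
tool_pos: [0.6, 0.052, 0.0773]
tool_rot: [-3.142, -0.0, 0.223]
contact_force: [0.2, 4.1, 3.8]
opening: 0.0008
```

Emit:
{"name": "jog_arm", "arguments": {
  "series": [
    [-1,[0,0,0.0005],[0,0,0]],
    [-1,[0,0,0.0005],[0,0,0]]
  ]
}}

```text
time: 8.7
tool_pos: [0.6, 0.052, 0.0767]
tool_rot: [-3.142, -0.0, 0.223]
contact_force: [-0.5, 5.9, 4.2]
opening: 0.0005
```

Emit:
{"name": "jog_arm", "arguments": {
  "series": [
    [-1,[0,0,0],[0,0,0]],
    [-1,[0,0,0],[0,0,0]]
  ]
}}

```text
time: 8.87
tool_pos: [0.6, 0.0519, 0.0767]
tool_rot: [-3.142, -0.0, 0.223]
contact_force: [-0.0, 3.8, 4.6]
opening: 0.0002
```

Emit:
{"name": "jog_arm", "arguments": {
  "series": [
    [-1,[0,0,0],[0,0,0]],
    [-1,[0,0,0],[0,0,0]]
  ]
}}

```text
time: 9.03
tool_pos: [0.6, 0.0518, 0.0768]
tool_rot: [3.141, -0.0, 0.223]
contact_force: [-0.3, 4.0, 4.9]
opening: 0.0004
```

Emit:
{"name": "jog_arm", "arguments": {
  "series": [
    [-1,[0,0,0.0003],[0,0,0]],
    [-1,[0,0,0.0003],[0,0,0]],
    [-1,[0,0,0.0003],[0,0,0]],
    [-1,[0,0,0.0003],[0,0,0]]
  ]
}}

```text
time: 9.37
tool_pos: [0.6, 0.0518, 0.0765]
tool_rot: [3.141, -0.0, 0.223]
contact_force: [-0.4, 4.8, 6.2]
opening: 0.0004
```

Emit:
{"name": "jog_arm", "arguments": {
  "series": [
    [-1,[0,0,-0.002],[0,0,0]],
    [-1,[0,0,-0.006],[0,0,0]],
    [-1,[0,0,-0.012],[0,0,0]],
    [-1,[0,0,-0.018],[0,0,0]],
    [-1,[0,0.02,-0.018],[0,0,0]],
    [-1,[0.002,0.045,-0.018],[0,0,0]],
    [-1,[0.0025,0.07,-0.018],[0,0,0]],
    [-1,[0.0025,0.079,-0.018],[0,0,0]],
    [-1,[0.0025,0.079,-0.014],[0,0,0]],
    [-1,[0.0025,0.079,-0.01],[0,0,0]],
    [-1,[0.0025,0.079,-0.008],[0,0,0]],
    [-1,[0.0025,0.079,-0.008],[0,0,0]]
  ]
}}

```text
time: 10.37
tool_pos: [0.6189, -0.0234, 0.0835]
tool_rot: [-3.141, 0.002, 0.224]
contact_force: [-0.5, -0.7, -0.1]
opening: 0.0002
```

Emit:
{"name": "jog_arm", "arguments": {
  "series": [
    [-1,[0,0,0],[0,0,0]],
    [-1,[0,0,0.001],[0,0,0]],
    [-1,[0,0,0.002],[0,0,0]],
    [-1,[0,0,0.003],[0,0,0]],
    [-1,[0,0,0.004],[0,0,0]]
  ]
}}

```text
time: 10.78
tool_pos: [0.6198, -0.0245, 0.0804]
tool_rot: [3.141, -0.0, 0.223]
contact_force: [-0.0, -0.2, -0.2]
opening: 0.0006
```

Emit:
{"name": "jog_arm", "arguments": {
  "series": [
    [-1,[0,0,0.0005],[0,0,0]],
    [-1,[0,0,0.001],[0,0,0]]
  ]
}}

```text
time: 10.95
tool_pos: [0.6198, -0.0246, 0.0795]
tool_rot: [-3.141, -0.0, 0.223]
contact_force: [0.2, 0.9, 1.5]
opening: 0.0006
```

Emit:
{"name": "jog_arm", "arguments": {
  "series": [
    [-1,[0,0,0.0005],[0,0,0]],
    [-1,[0,0,0.001],[0,0,0]]
  ]
}}

```text
time: 11.12
tool_pos: [0.6198, -0.0246, 0.0785]
tool_rot: [-3.141, -0.0, 0.223]
contact_force: [-0.1, 1.5, 3.0]
opening: 0.0005
```

Emit:
{"name": "jog_arm", "arguments": {
  "series": [
    [-1,[0,0,0.0005],[0,0,0]],
    [-1,[0,0,0.001],[0,0,0]]
  ]
}}

```text
time: 11.28
tool_pos: [0.6198, -0.0246, 0.0776]
tool_rot: [-3.142, -0.0, 0.223]
contact_force: [-1.2, 0.9, 3.0]
opening: 0.0004
```

Emit:
{"name": "jog_arm", "arguments": {
  "series": [
    [-1,[0,0,0.0005],[0,0,0]],
    [-1,[0,0,0.0005],[0,0,0]]
  ]
}}

```text
time: 11.45
tool_pos: [0.6198, -0.0246, 0.077]
tool_rot: [3.142, -0.0, 0.223]
contact_force: [-1.4, 1.6, 3.8]
opening: 0.0006
```

Emit:
{"name": "jog_arm", "arguments": {
  "series": [
    [-1,[0,0,0.0005],[0,0,0]],
    [-1,[0,0,0.0005],[0,0,0]]
  ]
}}

```text
time: 11.62
tool_pos: [0.6199, -0.0246, 0.0765]
tool_rot: [3.142, -0.0, 0.223]
contact_force: [-0.9, 1.8, 4.9]
opening: 0.0003
```

Emit:
{"name": "jog_arm", "arguments": {
  "series": [
    [-1,[0,0,0],[0,0,0]],
    [-1,[0,0,0],[0,0,0]]
  ]
}}

```text
time: 11.78
tool_pos: [0.6198, -0.0246, 0.0765]
tool_rot: [3.142, -0.0, 0.223]
contact_force: [-0.7, 2.3, 4.0]
opening: 0.0003
```

Emit:
{"name": "jog_arm", "arguments": {
  "series": [
    [-1,[0,0,0],[0,0,0]],
    [-1,[0,0,0],[0,0,0]]
  ]
}}

```text
time: 11.95
tool_pos: [0.6199, -0.0246, 0.0765]
tool_rot: [3.142, -0.0, 0.223]
contact_force: [-1.6, 2.4, 4.2]
opening: 0.0007
```

Emit:
{"name": "jog_arm", "arguments": {
  "series": [
    [-1,[0,0,0.0004],[0,0,0]],
    [-1,[0,0,0.0004],[0,0,0]],
    [-1,[0,0,0.0004],[0,0,0]],
    [-1,[0,0,0.0004],[0,0,0]]
  ]
}}

```text
time: 12.28
tool_pos: [0.6198, -0.0246, 0.076]
tool_rot: [-3.142, -0.0, 0.223]
contact_force: [-0.5, 2.5, 6.2]
opening: 0.0004
```

Emit:
{"name": "jog_arm", "arguments": {
  "series": [
    [-1,[0,0,-0.002],[0,0,0]],
    [-1,[0,0,-0.006],[0,0,0]],
    [-1,[0,0,-0.014],[0,0,0]],
    [-1,[0,0,-0.03],[0,0,0]],
    [-1,[0,0,-0.05],[0,0,0]],
    [-1,[-0.01,-0.03,-0.055],[0,0,0]],
    [-1,[-0.02,-0.065,-0.055],[0,0,0]],
    [-1,[-0.03,-0.1,-0.055],[0,0,0]],
    [-1,[-0.04,-0.135,-0.055],[0,0,0]],
    [-1,[-0.05,-0.17,-0.055],[0,0,0]],
    [-1,[-0.06,-0.205,-0.055],[0,0,0]],
    [-1,[-0.07,-0.24,-0.055],[0,0,0]]
  ]
}}

```text
time: 13.28
tool_pos: [0.4976, 0.1948, 0.1314]
tool_rot: [3.141, -0.0, 0.222]
contact_force: [0.4, 0.5, -0.0]
opening: 0.0008
```

Emit:
{"name": "jog_arm", "arguments": {
  "series": [
    [-1,[0,-0.02,0],[0,0,0]],
    [-1,[0,-0.026,0],[0,0,0]],
    [-1,[0,-0.026,0],[0,0,0]]
  ]
}}

```text
time: 13.53
tool_pos: [0.4926, 0.2203, 0.1314]
tool_rot: [3.141, -0.001, 0.225]
contact_force: [1.4, -0.7, -0.1]
opening: 0.0007
```

```bash
python3 - <<'E'
from h import *
from cell import status,eyes
o=status.observe();print({k:o[k] for k in("time","tool_pos","tool_rot","contact_force")})
r=eyes.read_camera("wrist");r["T"]=wristT(r,o);np.savez("wrist1.npz",**r);cv2.imwrite("pics/wrist1.png",r["img"][:,:,::-1])
s=eyes.read_camera("side");np.savez("side2.npz",**s);cv2.imwrite("pics/side2.png",s["img"][:,:,::-1])
P=cloud(r);Z=P[...,2]
k=((Z>.07)&(Z<.088)).astype(np.uint8)
c,l,s,ce=cv2.connectedComponentsWithStats(k)
for i in range(1,c):
    if s[i,4]>100: print(s[i],ce[i].round(1),P[l==i].mean(0).round(4),ray(r,ce[i],.08).round(4))
print(totool(np.array([.4922,.2186,.048])-o["tool_pos"],o["tool_rot"]))
E
```

```text
{'time': 13.5333, 'tool_pos': array([0.49260119, 0.2202702 , 0.13135241]), 'tool_rot': array([ 3.14106904e+00, -6.49049340e-04,  2.25382403e-01]), 'contact_force': array([ 1.37499543, -0.67902724, -0.05423854])}
[ 535  120   54   49 2013] [561.7 143.7] [0.586  0.1164 0.0791] [[0.586  0.1169 0.08  ]]
[ 390  246   30   54 1425] [404.6 272.3] [0.5027 0.1726 0.0766] [[0.5038 0.1737 0.08  ]]
[-0.0008184   0.00149466  0.08335269]
```

View pics/wrist1.png

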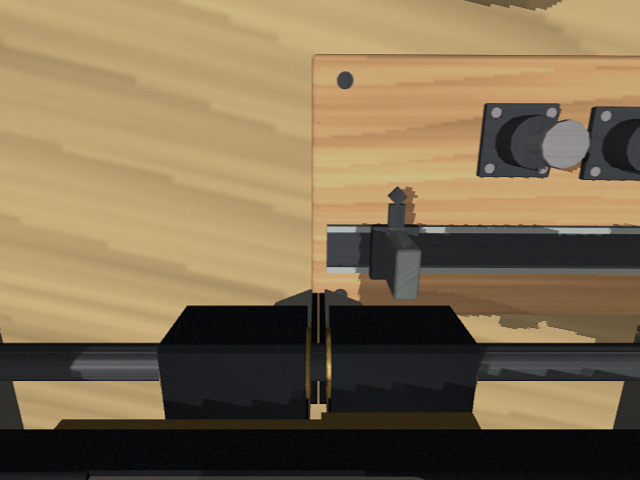

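View pics/side2.png

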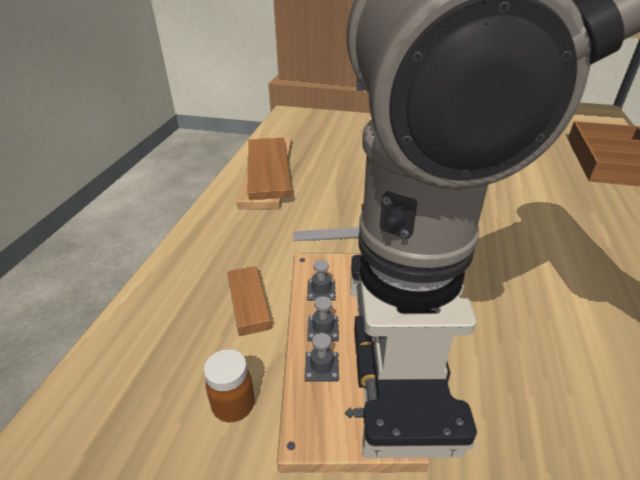

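Emit:
{"name": "jog_arm", "arguments": {
  "series": [
    [-1,[0,0,0.03],[0,0,0]],
    [-1,[0,0,0.06],[0,0,0]],
    [-1,[0,0,0.078],[0,0,0]],
    [-1,[0,0,0.0815],[0,0,0]],
    [-1,[0,0,0.0815],[0,0,0]],
    [-1,[0,0.006,0.0815],[0,0,0]],
    [-1,[0,0.012,0.0815],[0,0,0]],
    [-1,[0,0.012,0.0815],[0,0,0]],
    [-1,[0,0.012,0.0815],[0,0,0]]
  ]
}}

```text
time: 14.38
tool_pos: [0.4963, 0.2071, 0.0506]
tool_rot: [3.142, -0.002, 0.222]
contact_force: [-0.8, -0.3, -0.3]
opening: 0.0004
```

```bash
python3 - <<'E'
from h import *
from cell import status,eyes
o=status.observe();print({k:o[k] for k in("time","tool_pos","tool_rot","contact_force")})
r=eyes.read_camera("wrist");r["T"]=wristT(r,o);np.savez("wrist2.npz",**r);cv2.imwrite("pics/wrist2.png",r["img"][:,:,::-1])
E
```

```text
{'time': 14.3833, 'tool_pos': array([0.4962906 , 0.20707955, 0.05063568]), 'tool_rot': array([ 3.14151758e+00, -2.16794347e-03,  2.21772335e-01]), 'contact_force': array([-0.77104621, -0.2523933 , -0.28369418])}
```

View pics/wrist2.png

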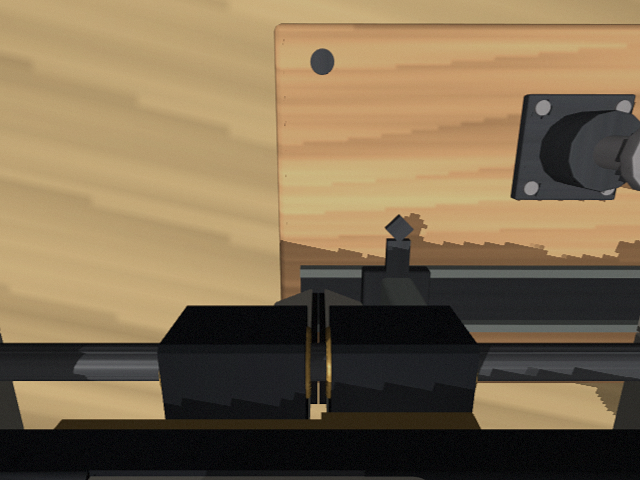

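Emit:
{"name": "jog_arm", "arguments": {
  "series": [
    [-1,[0,0.002,0],[0,0,0]],
    [-1,[0,0.004,0],[0,0,0]],
    [-1,[0,0.006,0],[0,0,0]],
    [-1,[0,0.007,0],[0,0,0]]
  ]
}}

```text
time: 14.77
tool_pos: [0.497, 0.2006, 0.0495]
tool_rot: [3.141, -0.0, 0.223]
contact_force: [-0.1, 0.6, -0.4]
opening: 0.0008
```

Emit:
{"name": "jog_arm", "arguments": {
  "series": [
    [-1,[0,0.001,0],[0,0,0]],
    [-1,[0,0.002,0],[0,0,0]],
    [-1,[0,0.003,0],[0,0,0]]
  ]
}}

```text
time: 15.02
tool_pos: [0.4976, 0.1977, 0.0494]
tool_rot: [3.141, 0.0, 0.223]
contact_force: [-0.5, -0.2, -0.1]
opening: 0.0003
```

Emit:
{"name": "jog_arm", "arguments": {
  "series": [
    [-1,[0,0.001,0],[0,0,0]],
    [-1,[0,0.002,0],[0,0,0]],
    [-1,[0,0.003,0],[0,0,0]]
  ]
}}

```text
time: 15.27
tool_pos: [0.498, 0.1958, 0.0495]
tool_rot: [-3.14, -0.0, 0.222]
contact_force: [-1.5, 5.5, -0.3]
opening: 0.0007
```

Emit:
{"name": "jog_arm", "arguments": {
  "series": [
    [-1,[0,0.002,0],[0,0,0]],
    [-1,[0,0.004,0],[0,0,0]],
    [-1,[0,0.004,0],[0,0,0]],
    [-1,[0,0.004,0],[0,0,0]],
    [-1,[0,0.006,0],[0,0,0]],
    [-1,[0,0.008,0],[0,0,0]],
    [-1,[0,0.008,0],[0,0,0]],
    [-1,[0,0.008,0],[0,0,0]]
  ]
}}

```text
time: 15.93
tool_pos: [0.4998, 0.1879, 0.0495]
tool_rot: [-3.14, -0.0, 0.223]
contact_force: [-1.4, 5.8, -0.6]
opening: 0.0004
```

```bash
python3 - <<'E'
from h import *
from cell import status,eyes
o=status.observe();print({k:o[k] for k in("time","tool_pos","tool_rot","contact_force")})
r=eyes.read_camera("wrist");r["T"]=wristT(r,o);np.savez("wrist3.npz",**r);cv2.imwrite("pics/wrist3.png",r["img"][:,:,::-1])
E
```

```text
{'time': 15.9333, 'tool_pos': array([0.49980967, 0.18793934, 0.049478  ]), 'tool_rot': array([-3.14039067e+00, -5.82065295e-05,  2.22729420e-01]), 'contact_force': array([-1.36853411,  5.81117332, -0.64020756])}
```

View pics/wrist3.png

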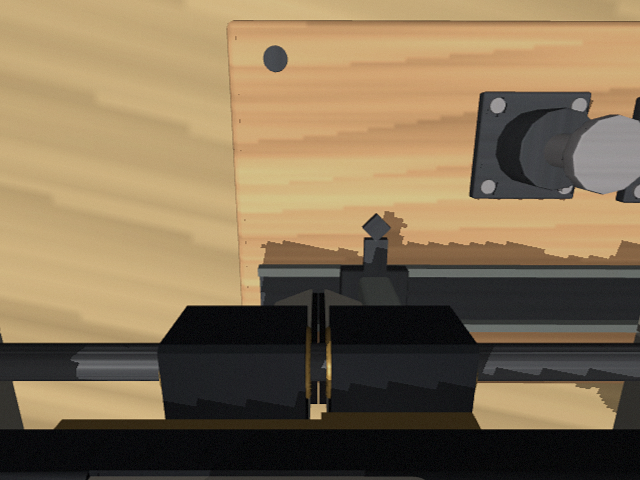

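Pointer tip at (376,213), weak unit's flange screws at (498,105), (580,104), (488,187), (566,188); its cap at (605,155). The slide is moving with the tool.

```bash
cat >> h.py <<'E'
J=np.radians(12.68)
def jig(p): p=np.atleast_2d(p);return np.c_[p[:,0]*np.cos(J)+p[:,1]*np.sin(J),-p[:,0]*np.sin(J)+p[:,1]*np.cos(J)]
E
python3 - <<'E'
from h import *
r=load("wrist",3)
s=jig(ray(r,[[498,105],[580,104],[488,187],[566,188]],.031));print(s,s.mean(0))
p=jig(ray(r,[[376,213],[376,226]],.036));print(p)
P=cloud(r);Z=P[...,2];k=(Z>.0745)&(Z<.085);k[:, :540]=0;k[230:]=0
print("cap",jig(P[k].mean(0)),k.sum(),"gap",p[0,1]-s.mean(0)[1])
# track edge directions
E
```

```text
[[ 6.13554382e-01 -3.65887837e-04]
 [ 6.13961398e-01 -3.35460079e-02]
 [ 5.80293779e-01 -2.09950200e-04]
 [ 5.79889997e-01 -3.36877170e-02]] [ 0.59692489 -0.01695239]
[[0.56996024 0.04802127]
 [0.5642997  0.047792  ]]
cap [[ 0.59720623 -0.0143097 ]] 4966 gap 0.06497365574559154
```

Emit:
{"name": "jog_arm", "arguments": {
  "series": [
    [-1,[0,0.002,0],[0,0,0]],
    [-1,[0,0.004,0],[0,0,0]],
    [-1,[0,0.004,0],[0,0,0]],
    [-1,[0,0.006,0],[0,0,0]],
    [-1,[0,0.008,0],[0,0,0]],
    [-1,[0,0.008,0],[0,0,0]],
    [-1,[0,0.01,0],[0,0,0]],
    [-1,[0,0.012,0],[0,0,0]],
    [-1,[0,0.012,0],[0,0,0]],
    [-1,[0,0.014,0],[0,0,0]],
    [-1,[0,0.016,0],[0,0,0]],
    [-1,[0,0.016,0],[0,0,0]]
  ]
}}

```text
time: 16.98
tool_pos: [0.5033, 0.1723, 0.0495]
tool_rot: [-3.14, 0.0, 0.223]
contact_force: [-1.2, 5.5, 0.3]
opening: 0.0005
```

Emit:
{"name": "jog_arm", "arguments": {
  "series": [
    [-1,[0,0.002,0],[0,0,0]],
    [-1,[0,0.004,0],[0,0,0]],
    [-1,[0,0.004,0],[0,0,0]],
    [-1,[0,0.006,0],[0,0,0]],
    [-1,[0,0.008,0],[0,0,0]],
    [-1,[0,0.008,0],[0,0,0]],
    [-1,[0,0.01,0],[0,0,0]],
    [-1,[0,0.012,0],[0,0,0]],
    [-1,[0,0.012,0],[0,0,0]],
    [-1,[0,0.014,0],[0,0,0]],
    [-1,[0,0.016,0],[0,0,0]],
    [-1,[0,0.016,0],[0,0,0]]
  ]
}}

```text
time: 17.98
tool_pos: [0.5068, 0.1567, 0.0495]
tool_rot: [-3.14, 0.0, 0.223]
contact_force: [-0.8, 5.0, 0.1]
opening: 0.0004
```

Emit:
{"name": "jog_arm", "arguments": {
  "series": [
    [-1,[0,0.002,0],[0,0,0]],
    [-1,[0,0.004,0],[0,0,0]],
    [-1,[0,0.004,0],[0,0,0]],
    [-1,[0,0.006,0],[0,0,0]],
    [-1,[0,0.008,0],[0,0,0]],
    [-1,[0,0.008,0],[0,0,0]],
    [-1,[0,0.01,0],[0,0,0]],
    [-1,[0,0.012,0],[0,0,0]],
    [-1,[0,0.012,0],[0,0,0]],
    [-1,[0,0.014,0],[0,0,0]],
    [-1,[0,0.016,0],[0,0,0]],
    [-1,[0,0.016,0],[0,0,0]]
  ]
}}

```text
time: 18.98
tool_pos: [0.5103, 0.1411, 0.0495]
tool_rot: [-3.14, 0.0, 0.223]
contact_force: [-1.3, 4.9, 0.8]
opening: 0.0007
```

Emit:
{"name": "jog_arm", "arguments": {
  "series": [
    [-1,[0,0.002,0],[0,0,0]],
    [-1,[0,0.004,0],[0,0,0]],
    [-1,[0,0.004,0],[0,0,0]],
    [-1,[0,0.006,0],[0,0,0]],
    [-1,[0,0.008,0],[0,0,0]],
    [-1,[0,0.008,0],[0,0,0]]
  ]
}}

```text
time: 19.48
tool_pos: [0.512, 0.1333, 0.0495]
tool_rot: [-3.14, 0.0, 0.223]
contact_force: [-0.3, 5.7, 1.1]
opening: 0.0002
```

```bash
python3 - <<'E'
from h import *
from cell import status,eyes
o=status.observe();print({k:o[k] for k in("time","tool_pos","tool_rot","contact_force")})
r=eyes.read_camera("wrist");r["T"]=wristT(r,o);np.savez("wrist4.npz",**r);cv2.imwrite("pics/wrist4.png",r["img"][:,:,::-1])
cv2.imwrite("pics/wrist4z.png",cv2.resize(r["img"][40:290,200:520,::-1],None,fx=2.4,fy=2.4,interpolation=cv2.INTER_CUBIC))
E
```

```text
{'time': 19.4833, 'tool_pos': array([0.512042  , 0.13328381, 0.0494572 ]), 'tool_rot': array([-3.14022775e+00,  3.32759429e-04,  2.22615885e-01]), 'contact_force': array([-0.34577648,  5.66769761,  1.05632801])}
```

View pics/wrist4z.png

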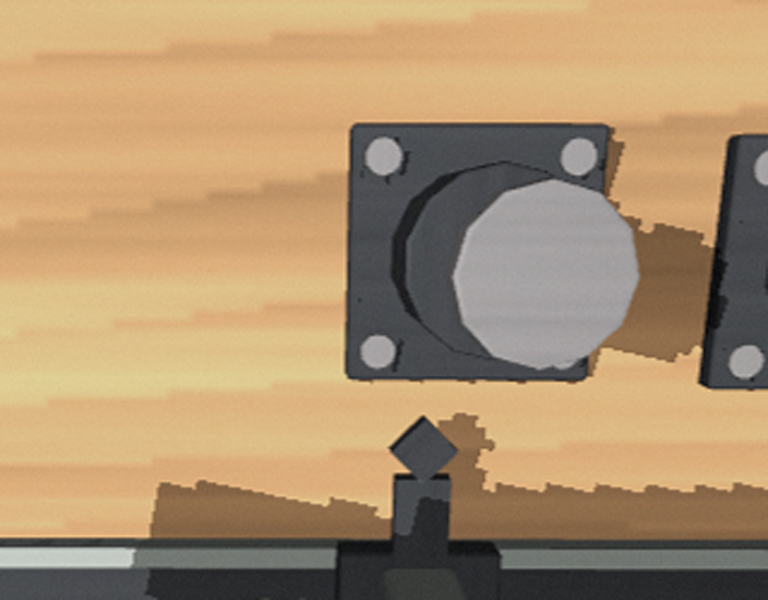

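```bash
python3 - <<'E'
from h import *
r=load("wrist",4)
z=lambda a:np.array(a,float)/2.4+[200,40]
s=jig(ray(r,z([[384,155],[579,156],[378,351]]),.031));print(s)
p=jig(ray(r,z([[423,416],[423,448]]),.036));print(p)
P=cloud(r);Z=P[...,2];k=((Z>.0745)&(Z<.085));k[:,:370]=0;k[:,500:]=0;k[230:]=0
print("cap cloud",jig(P[k].mean(0)),k.sum(),"cap ray",jig(ray(r,z([[546,274]]),.08)))
print("gap flange",p[0,1]-(s[1]+s[2])[1]/2)
print(jig([0.512042,0.13328]))
E
```

```text
[[ 6.13600420e-01 -4.07355330e-04]
 [ 6.13459583e-01 -3.33499455e-02]
 [ 5.80507439e-01 -3.12364943e-04]]
[[ 0.56975393 -0.00809474]
 [ 0.56394498 -0.00833065]]
cap cloud [[ 0.59733153 -0.01601121]] 4849 cap ray [[ 0.59720381 -0.01647829]]
gap flange 0.008736416704754349
[[0.52880964 0.01763334]]
```

Emit:
{"name": "jog_arm", "arguments": {
  "series": [
    [-1,[0,0.0015,0],[0,0,0]],
    [-1,[0,0.003,0],[0,0,0]],
    [-1,[0,0.003,0],[0,0,0]],
    [-1,[0,0.0045,0],[0,0,0]],
    [-1,[0,0.006,0],[0,0,0]],
    [-1,[0,0.006,0],[0,0,0]],
    [-1,[0,0.0075,0],[0,0,0]],
    [-1,[0,0.0075,0],[0,0,0]]
  ]
}}

```text
time: 20.2
tool_pos: [0.5136, 0.126, 0.0495]
tool_rot: [-3.14, 0.0, 0.223]
contact_force: [-0.9, 4.2, -0.0]
opening: 0.0006
```

```bash
python3 - <<'E'
from h import *
from cell import status,eyes
o=status.observe();print({k:o[k] for k in("time","tool_pos","tool_rot","contact_force")},jig(o["tool_pos"]))
r=eyes.read_camera("wrist");r["T"]=wristT(r,o);np.savez("wrist5.npz",**r);cv2.imwrite("pics/wrist5.png",r["img"][:,:,::-1])
cv2.imwrite("pics/wrist5z.png",cv2.resize(r["img"][40:290,200:520,::-1],None,fx=2.4,fy=2.4,interpolation=cv2.INTER_CUBIC))
E
```

```text
{'time': 20.2, 'tool_pos': array([0.51363869, 0.1260293 , 0.04945072]), 'tool_rot': array([-3.14021859e+00,  4.16838685e-04,  2.22683734e-01]), 'contact_force': array([-0.8906254 ,  4.2486388 , -0.03686518])} [[0.52877582 0.010209  ]]
```

View pics/wrist5z.png

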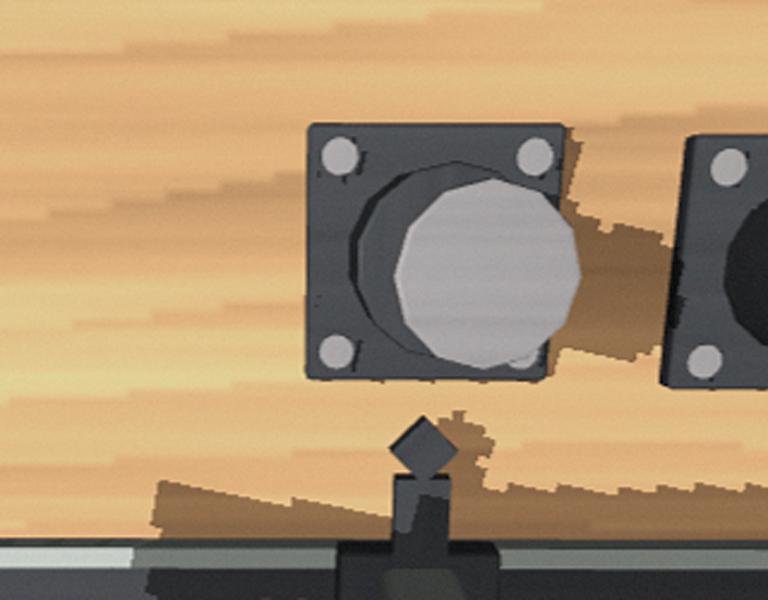

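```bash
python3 - <<'E'
from h import *
r=load("wrist",5)
z=lambda a:np.array(a,float)/2.4+[200,40]
s=jig(ray(r,z([[340,155],[535,157],[336,351]]),.031));print(s)
p=jig(ray(r,z([[423,416],[423,448]]),.036));print(p)
P=cloud(r);Z=P[...,2];k=((Z>.0745)&(Z<.085));k[:,:340]=0;k[:,460:]=0;k[230:]=0
print("cap cloud",jig(P[k].mean(0)),k.sum(),"cap ray",jig(ray(r,z([[488,274]]),.08)))
print("gap flange",p[0,1]-(s[1]+s[2])[1]/2)
E
```

```text
[[ 6.13559983e-01 -3.98010658e-04]
 [ 6.13261389e-01 -3.33486937e-02]
 [ 5.80468579e-01 -2.45881413e-04]]
[[ 0.56972198 -0.01551849]
 [ 0.56391328 -0.01575485]]
cap cloud [[ 0.59730917 -0.01616266]] 4792 cap ray [[ 0.5971698  -0.01660073]]
gap flange 0.0012787995353749707
```

Emit:
{"name": "jog_arm", "arguments": {
  "series": [
    [-1,[0,0.0006,0],[0,0,0]],
    [-1,[0,0.0012,0],[0,0,0]],
    [-1,[0,0.0012,0],[0,0,0]],
    [-1,[0,0.0012,0],[0,0,0]]
  ]
}}

```text
time: 20.58
tool_pos: [0.5139, 0.1249, 0.0494]
tool_rot: [-3.14, 0.0, 0.223]
contact_force: [-1.5, 4.8, 0.9]
opening: 0.0002
```

Emit:
{"name": "jog_arm", "arguments": {
  "series": [
    [-1,[0,-0.005,0],[0,0,0]],
    [-1,[0,-0.015,0],[0,0,0]],
    [-1,[0,-0.02,0],[0,0,0]],
    [-1,[0,-0.02,-0.03],[0,0,0]],
    [-1,[0,-0.02,-0.06],[0,0,0]],
    [-1,[0,-0.02,-0.08],[0,0,0]],
    [-1,[0,-0.02,-0.08],[0,0,0]],
    [-1,[0,-0.02,-0.08],[0,0,0]],
    [-1,[0,-0.02,-0.08],[0,0,0]],
    [-1,[0,-0.02,-0.08],[0,0,0]]
  ]
}}

```text
time: 21.42
tool_pos: [0.509, 0.1435, 0.1282]
tool_rot: [-3.141, 0.003, 0.223]
contact_force: [-0.2, -0.3, 0.4]
opening: 0.0003
```

```bash
python3 - <<'E'
from h import *
from cell import status,eyes
o=status.observe();print({k:o[k] for k in("time","tool_pos","tool_rot","contact_force")},jig(o["tool_pos"]))
r=eyes.read_camera("wrist");r["T"]=wristT(r,o);np.savez("wrist6.npz",**r);cv2.imwrite("pics/wrist6.png",r["img"][:,:,::-1])
cv2.imwrite("pics/wrist6z.png",cv2.resize(r["img"][60:310,240:560,::-1],None,fx=2.4,fy=2.4,interpolation=cv2.INTER_CUBIC))
print(totool(np.array([.5874,.1155,.1])-o["tool_pos"],o["tool_rot"]))
E
```

```text
{'time': 21.4167, 'tool_pos': array([0.50900628, 0.14353065, 0.12822737]), 'tool_rot': array([-3.14148030e+00,  2.53885622e-03,  2.22939055e-01]), 'contact_force': array([-0.20127955, -0.29709705,  0.36633149])} [[0.52809804 0.02830035]]
[0.07032757 0.0446727  0.02804389]
```

View pics/wrist6z.png

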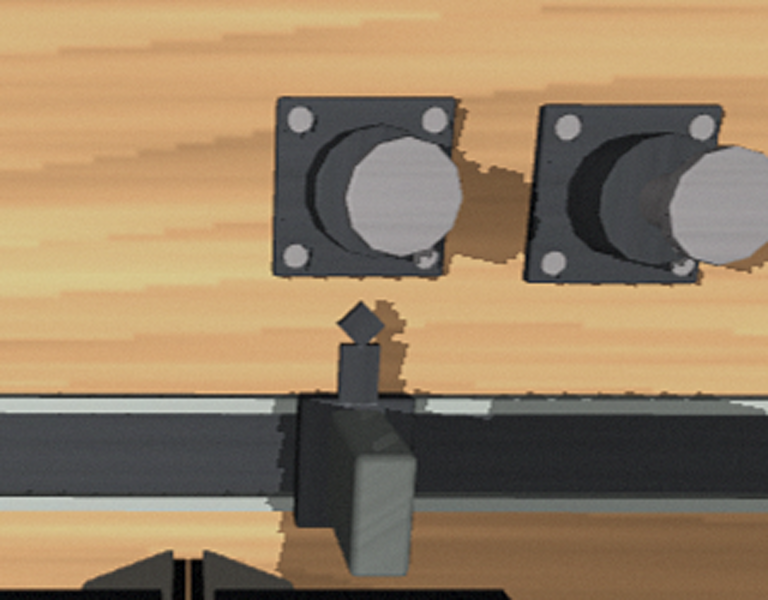

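```bash
python3 - <<'E'
from h import *
r=load("wrist",6)
z=lambda a:np.array(a,float)/2.4+[240,60]
s=jig(ray(r,z([[300,119],[435,119],[296,255],[427,258]]),.031));print(s,s.mean(0))
p=jig(ray(r,z([[361,303],[361,323]]),.036));print(p)
P=cloud(r);Z=P[...,2];k=((Z>.0745)&(Z<.085)).astype(np.uint8)
c,l,st,ce=cv2.connectedComponentsWithStats(k)
for i in range(1,c):
    if st[i,4]>100:print(ce[i],jig(P[l==i].mean(0)),jig(ray(r,ce[i],.08)))
E
```

```text
[[ 6.13478337e-01 -4.57184029e-04]
 [ 6.13509687e-01 -3.35682182e-02]
 [ 5.80581836e-01 -5.39136814e-04]
 [ 5.79855334e-01 -3.39633893e-02]] [ 0.5968563  -0.01713198]
[[ 0.56909423 -0.01683244]
 [ 0.56400178 -0.01709234]]
[406.85744345 141.17096265] [[ 0.59727599 -0.01603467]] [[ 0.59735254 -0.01588011]]
[540.23430549 144.90509145] [[ 0.59556151 -0.08133362]] [[ 0.59564788 -0.08090412]]
[398.18147304 273.55808656] [[ 0.52779526 -0.01614108]] [[ 0.52898036 -0.0155258 ]]
```

The pointer is within about 0.5 mm of the weak plunger's centre on both comparisons (flange vs pointer, cap vs tab). Next is the confirming press.

Emit:
{"name": "jog_arm", "arguments": {
  "series": [
    [-1,[0.025,0.015,0],[0,0,0]],
    [-1,[0.05,0.032,0],[0,0,0]],
    [-1,[0.068,0.044,0],[0,0,0]],
    [-1,[0.0703,0.0447,0.015],[0,0,0]],
    [-1,[0.0703,0.0447,0.03],[0,0,0]],
    [-1,[0.0703,0.0447,0.04],[0,0,0]],
    [-1,[0.0703,0.0447,0.044],[0,0,0]],
    [-1,[0.0703,0.0447,0.044],[0,0,0]],
    [-1,[0.0703,0.0447,0.044],[0,0,0]]
  ]
}}

```text
time: 22.22
tool_pos: [0.5883, 0.1156, 0.0855]
tool_rot: [3.142, 0.0, 0.223]
contact_force: [-0.3, -0.0, 0.2]
opening: 0.0001
```

Emit:
{"name": "jog_arm", "arguments": {
  "series": [
    [-1,[0,0,0.001],[0,0,0]],
    [-1,[0,0,0.002],[0,0,0]],
    [-1,[0,0,0.003],[0,0,0]],
    [-1,[0,0,0.004],[0,0,0]],
    [-1,[0,0,0.004],[0,0,0]]
  ]
}}

```text
time: 22.63
tool_pos: [0.5883, 0.1154, 0.0815]
tool_rot: [3.141, -0.0, 0.223]
contact_force: [-0.1, 0.3, 0.4]
opening: 0.0005
```

Going down to about z = 0.0685 in stages, checking the force.

Emit:
{"name": "jog_arm", "arguments": {
  "series": [
    [-1,[0,0,0.001],[0,0,0]],
    [-1,[0,0,0.002],[0,0,0]],
    [-1,[0,0,0.003],[0,0,0]],
    [-1,[0,0,0.004],[0,0,0]],
    [-1,[0,0,0.005],[0,0,0]],
    [-1,[0,0,0.006],[0,0,0]],
    [-1,[0,0,0.006],[0,0,0]]
  ]
}}

```text
time: 23.22
tool_pos: [0.5885, 0.1155, 0.0755]
tool_rot: [3.141, -0.0, 0.223]
contact_force: [-1.2, -0.0, 1.5]
opening: 0.0004
```

Emit:
{"name": "jog_arm", "arguments": {
  "series": [
    [-1,[0,0,0.001],[0,0,0]],
    [-1,[0,0,0.002],[0,0,0]],
    [-1,[0,0,0.003],[0,0,0]],
    [-1,[0,0,0.004],[0,0,0]],
    [-1,[0,0,0.004],[0,0,0]]
  ]
}}

```text
time: 23.63
tool_pos: [0.5885, 0.1154, 0.0715]
tool_rot: [3.141, -0.0, 0.223]
contact_force: [-0.6, -0.5, 3.7]
opening: 0.0004
```

Emit:
{"name": "jog_arm", "arguments": {
  "series": [
    [-1,[0,0,0.001],[0,0,0]],
    [-1,[0,0,0.002],[0,0,0]],
    [-1,[0,0,0.0025],[0,0,0]],
    [-1,[0,0,0.0025],[0,0,0]]
  ]
}}

```text
time: 23.97
tool_pos: [0.5885, 0.1154, 0.069]
tool_rot: [3.141, -0.0, 0.223]
contact_force: [0.7, -0.2, 4.8]
opening: 0.0004
```

Emit:
{"name": "jog_arm", "arguments": {
  "series": [
    [-1,[0,0,0.0005],[0,0,0]],
    [-1,[0,0,0.0005],[0,0,0]]
  ]
}}

```text
time: 24.13
tool_pos: [0.5885, 0.1154, 0.0686]
tool_rot: [3.141, -0.0, 0.223]
contact_force: [-0.5, 0.3, 4.7]
opening: 0.0003
```

Emit:
{"name": "jog_arm", "arguments": {
  "series": [
    [-1,[0,0,0.0004],[0,0,0]],
    [-1,[0,0,0.0004],[0,0,0]],
    [-1,[0,0,0.0004],[0,0,0]],
    [-1,[0,0,0.0004],[0,0,0]],
    [-1,[0,0,0.0004],[0,0,0]]
  ]
}}

```text
time: 24.55
tool_pos: [0.5884, 0.1154, 0.0681]
tool_rot: [3.141, -0.0, 0.223]
contact_force: [0.7, 0.1, 5.7]
opening: 0.0007
```

Emit:
{"name": "jog_arm", "arguments": {
  "series": [
    [-1,[0,0,-0.002],[0,0,0]],
    [-1,[0,0,-0.006],[0,0,0]],
    [-1,[0,0,-0.012],[0,0,0]],
    [-1,[0,0,-0.025],[0,0,0]],
    [-1,[0,0,-0.055],[0,0,0]],
    [-1,[0,0,-0.09],[0,0,0]],
    [-1,[0,0,-0.12],[0,0,0]],
    [-1,[-0.04,0,-0.14],[0,0,0]],
    [-1,[-0.08,0,-0.15],[0,0,0]],
    [-1,[-0.11,0,-0.15],[0,0,0]],
    [-1,[-0.11,0,-0.15],[0,0,0]],
    [-1,[-0.11,0,-0.15],[0,0,0]]
  ]
}}

```text
time: 25.55
tool_pos: [0.4795, 0.0909, 0.2186]
tool_rot: [-3.142, 0.001, 0.222]
contact_force: [0.6, 0.2, -0.0]
opening: 0.0006
```

Emit:
{"name": "jog_arm", "arguments": {
  "series": [
    [-1,[0,0,0],[0,0,0]],
    [-1,[0,0,0],[0,0,0]],
    [-1,[0,0,0],[0,0,0]],
    [-1,[0,0,0],[0,0,0]]
  ]
}}

```text
time: 25.88
tool_pos: [0.4817, 0.0912, 0.2176]
tool_rot: [-3.142, 0.001, 0.223]
contact_force: [0.2, -0.3, -0.2]
opening: 0.0001
```

```bash
python3 - <<'E'
from h import *
from cell import status,eyes
o=status.observe();print({k:o[k] for k in("time","tool_pos","tool_rot","contact_force")})
r=eyes.read_camera("wrist");r["T"]=wristT(r,o);cv2.imwrite("pics/wrist7.png",r["img"][:,:,::-1])
P=cloud(r);Z=P[...,2];k=((Z>.07)&(Z<.088)).astype(np.uint8)
c,l,st,ce=cv2.connectedComponentsWithStats(k)
for i in range(1,c):
    if st[i,4]>100:print(ce[i],P[l==i].mean(0),jig(P[l==i].mean(0)))
s=eyes.read_camera("side");cv2.imwrite("pics/side3.png",s["img"][:,:,::-1])
E
```

```text
{'time': 25.8833, 'tool_pos': array([0.4816659 , 0.09122726, 0.21757802]), 'tool_rot': array([-3.14152834e+00,  8.18846037e-04,  2.22929004e-01]), 'contact_force': array([ 0.24944543, -0.3214177 , -0.20291688])}
[532.26730938  76.24802805] [ 0.61899653 -0.02610556  0.07920273] [[ 0.59816964 -0.16134212]]
[315.98451113  77.65053243] [0.58620087 0.11497566 0.07929796] [[ 0.59714196 -0.01650286]]
[413.50188679  80.5254717 ] [0.59887701 0.05074846 0.07931435] [[ 0.5954107  -0.08194613]]
[316.04177215 181.45949367] [0.51828367 0.09969126 0.07706027] [[ 0.52752616 -0.01650629]]
```

View pics/wrist7.png

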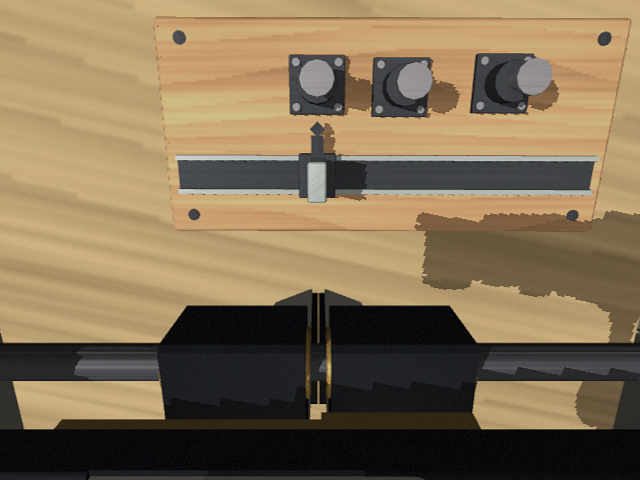

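View pics/side3.png

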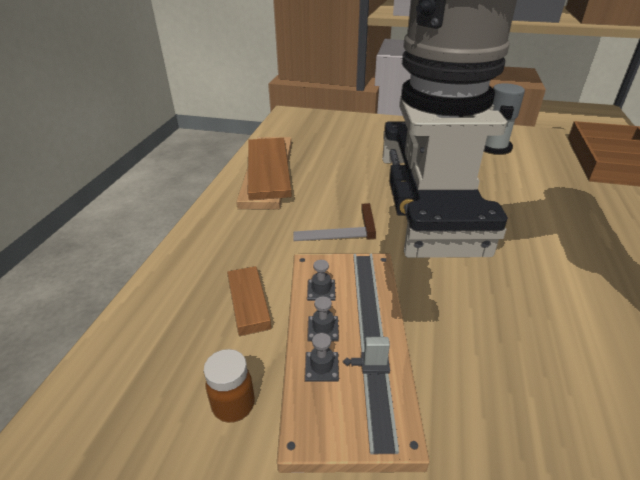

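The wrist view shows the pointer (317,128) directly opposite the left cap (317,78), with every cap up at 79 mm. Cap and tab match in jig y (−16.50 vs −16.51 mm). In the side view the jar, offcut and square are where they started, and the arm is clear.

```bash
python3 -c "
from cell import job
print(job.hand_in())"
```

```text
the job is handed in; nothing more can be done
None
```

The weak plunger is the leftmost one, and the slide's pointer now stands opposite its middle. The job is handed in at about 26 s of the 72 s allowed.

- **Presses, left to right:** With a push of about 5 N, the left pin went down about 11.8 mm, the middle about 3.5 mm and the right about 4 mm. I held each briefly and let it spring back. Single force readings scatter by about 1 N: the last ones read 4.6 N on the left and 6.2 N on the other two, after averages of about 4.4–4.6 N just before.
- **Sideways force:** While pressing the middle plunger the wrist also read about 4–5 N sideways, and about 2.5 N on the right one. I put this down to friction and did not look into it further.
- **Slide:** I nudged it right only, in taps of 4 mm or less, about 73 mm in all.
- **Confirming press:** The left plunger again gave about 11.9 mm at about 5 N and sprang back.
- **Last checks:** The final wrist view put the cap and the slide's tab at the same place along the jig, to within 0.1 mm. An earlier comparison of the pointer tip with the plunger's flange agreed to about 0.3 mm. All three caps were up, the arm was touching nothing, and the jar, offcut and try square looked unmoved in the side view.
- **Camera disagreement:** The top and side cameras differed by about 3 mm in y, so I aligned using the wrist camera only.

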